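Pack up, flip the stand and hold a scooter frame plumb for welding

TASK

The kick-scooter frame leans on the grey crate with its kickstand folded up, and a flat steel packing plate lies on the bench where the stand's foot will come down. Stack the other two packing plates squarely on that plate, then push the folded kickstand down past its centre so that it snaps fully down. Last, grip the stub of the steering column, stand the frame upright off the crate until the stand's foot rests on the pile, and finish while holding it there, still gripped and still upright; leave the other things on the bench alone.

Things in the scene. Friction and masses are not known exactly. Their poses are not given: they have to be found in the camera images.
- scooter: Aluminium kick-scooter frame without handlebar, about 2 kg, loose; two 145 mm wheels that do not roll. Origin between the wheels on the line under the tyres; y forward (wheels at y = +-250 mm), z up the frame, -x its left, the kickstand side. Starts leaning 15 deg to its right (+x) on the crate. Tyre crowns are round, radius 12 mm: it tips by rolling on them. Deck 85 mm wide, y -160 to 140, top 90 up.
- column (a point): Grip point of the steering-column stub at the frame's front: bare round steel tube, diameter 32 mm, at (0, 233, 267) mm in the scooter's frame. The tube's axis leans 5 deg back from the frame's z: direction (0, -0.087, 0.996). Open top 33 mm above this point, clamp collar from 29 mm below it. Axes are the scooter's.
- stand_pivot (a point): Pivot of the kickstand on its bracket left of the deck, at (-85, -30, 90) mm in the scooter's frame. Axes are the scooter's.
- foot (a point): Centre of the kickstand's round rubber foot (radius 7.5 mm), 109 mm from the pivot. In the scooter's frame: folded (-75, -137, 106) mm, down (-127, 47, 25) mm. The leg is a straight round bar, 13 mm thick, from the pivot; it swings in the plane through the pivot that holds the directions (0, -1, 0), level back, and (-0.545, 0, -0.839), down and out, of the scooter's frame.
- kickstand (a joint): Kickstand angle, rad: 0 folded (leg points back and 10 deg up beside the deck's left edge; at 0.17 level back, at 1.75 straight down and out, then forward), 2.53 fully down on its stop. Its spring pulls it up below about 0.95 and snaps it down above; about 0.14 N m starts it (2 to 4 N pushed down on the leg from above).
- packer_a_mid (a point): Centre of the packing plate that already lies flat on the bench under the place where the stand's foot comes down: bare steel 70 x 50 x 6 mm, 0.165 kg, loose. x along its 70 mm, y along its 50 mm, z up; centre 3 mm above its underside.
- packer_b_mid (a point): Centre of one of the other two packing plates, same plate, lying on the bench on the robot's side of the scooter. Same axes.
- packer_c_mid (a point): Centre of the other one of the two packing plates, same plate, lying on the bench on the robot's side of the scooter. Same axes.
- crate: Grey plastic crate full of scrap metal, heavy, does not move: 200 (x) x 300 (y) x 170 mm, with a rim lip 6 mm proud on the scooter's side. Origin at the centre of its underside, axes along its sides, x away from the scooter.
Not all that is in view belongs to the job. What is shaped like the part that bears packer_b_mid but red or yellow is not meant.

How it is judged:
By the outcome, as a careful person would: the job done as asked, in the order asked, and still so for the second after the job is handed in, while the arm keeps its last pose, push and grip.
It also fails if it takes over 72 s, if anything falls off the work surface, if the arm or the gripper's body presses on something with over 40 N, if the wrist force passes 120 N, or if a joint passes its speed limit or range.

ROBOT

A 7-joint arm with a two-finger parallel gripper is mounted at the origin on the work surface. World frame = base frame: x ahead of the robot, y to its left, z up, the work surface at z = 0. Lengths are in mm, angles in rad, forces in N, time in s.
With the tool pointing down it reaches from about 425 to 925 mm from the base axis. Payload 6.8 kg.
Tool frame: the origin (TCP) lies between the finger pads; the fingertips stand 11 mm ahead of it and the grasp point (between the pads) lies 8 mm behind it; z points along the fingers, y is the direction in which the jaws open and shut (so a half turn about z gives the same grasp; the last joint's range is limited). The gripper opens to 85 mm and grips with 20 to 120 N. Pads are 22 mm wide; open, the fingers measure 114 mm over their backs; the gripper's body (76 mm by 85 mm) begins 54 mm behind the grasp point. The pads swing forward as they close: fully open they stand 13 mm farther back than shut.
Start: joints at [-0.108, 0.477, 0.022, 1.555, -0.011, 1.109, -0.083], TCP at [675.016, 0.007, 242.308] pointing down, gripper open.
Joint ranges: [-2.96, 2.96], [-0.34, 2.1], [-1.41, 1.46], [0.24, 2.44], [-1.37, 4.51], [0.17, 1.92], [-2.96, 2.96]. Speed limits (rad/s): [2.39, 2.39, 3.14, 3.14, 3.14, 3.14, 3.14].

INTERFACE

Orientations are given as a 3x3 rotation matrix whose columns are the frame's x, y, z axes.
In Python, from cell import manip gives the robot as it stands. The module is installed in compiled form; this text tells all that it offers.
- The arm moves only by the tool arm_command, never from a script. Its argument "moves" is a list of rows, each a list of 3 entries, a list of its own where there are three numbers: the shift along the tool's x, y, z in mm, then the turn, a rotation vector about the tool's x, y, z in rad, then the finger opening in mm, from 0 to 85.4. In form: [[[dx, dy, dz], [rx, ry, rz], gripper], ...]. A call has 1 to 20 rows; each row is the pose to reach, as a shift and turn from the pose measured when the call began, along the tool's axes at that moment; what a row does not reach only later rows make up. A row lasts 1/10 s, in which the tool goes at most 50 mm and 8.59 degrees, less where a joint would pass 70% of its speed; a pose out of reach is approached as far as the arm can. A call with a gripper value outside its range is refused whole. The fingers move at their own pace and stop on an object; "squeeze" is the grip in N (left out, the last holds). Time passes only in rows, so rows that repeat a pose let the fingers close. It gives the time, the measured TCP pose, the force and the opening at its end, in the units of the state.
- manip.get_state(): the state, without advancing time (a new reading comes with each control period).
- manip.capture(name): name is "scene" or "side" or "wrist"; returns (picture, depth): 400x640x3 uint8, red, green, blue; 400x640 float32, mm along the optical axis (not along the pixel's ray), 0 where there is no reading.
- manip.camera_params(name): a dict with "camera_matrix" (3x3 intrinsics, pixels), "eye" and "attitude" of the camera in the world. Camera axes: x right, y up, looking along -z (the intrinsics and any distortion apply to the point x, -y, -z); pixel columns grow to the right and rows downward; lengths in mm; the calibration is good to about 2 mm. A picture is of the moment at which its call begins: read the wrist's pose just before it. camera_params takes no time and is no camera call; for the wrist camera it gives the pose at the moment of the call.
- manip.close_job(): hands the job in, once; it reports no verdict.
The state is a dict: "clock": time; "qpos": joint angles; "dq": joint speeds; "joint_efforts": joint torques, N m; "position": TCP position; "eef_rot": TCP orientation; "contact_force": force on the tool from outside, world axes, zero at the start; "ft_torque": the same for the moment, N m; "gripper_width": finger opening in mm.
Only numpy, scipy, OpenCV 4.12 (cv2) and the standard library are available. Lean on these libraries where they do the work, as an engineer would, in place of code of your own. Each camera call takes 0.05 s, during which the arm holds its last target. There are 200 camera calls.

## Working session

There is one attempt and no reset: what is moved stays moved. The work goes in short steps, Python scripts to look and compute and a tool call to move; the robot and the scene stay as the last step left them, time stands still between calls to the robot, and variables do not carry over. Pictures are saved under pics/ and viewed, about 8 in all and at most 12, crops included, and the job is handed in when it is done.

Besides the shell and the picture viewer there is one more tool, called by a JSON object that holds its "api" and its "payload", one argument or row to a line. arm_command: Moves the arm, as the interface text tells. Its arguments: {"type":"object","properties":{"moves":{"type":"array","items":{"type":"array"}},"squeeze":{"type":"number"}},"required":["moves"]}

```bash
mkdir -p pics
cat > h.py <<'E'
import numpy as np, cv2
from cell import manip
def cap(n,save=None):
    P=manip.camera_params(n); im,d=manip.capture(n)
    if save: cv2.imwrite('pics/'+save+'.png',cv2.cvtColor(im,cv2.COLOR_RGB2BGR))
    np.savez('pics/'+(save or n)+'.npz',im=im,d=d,K=np.array(P['camera_matrix']),eye=np.array(P['eye']),R=np.array(P['attitude']))
    return im,d,P
def load(s):
    z=np.load('pics/'+s+'.npz'); return z['im'],z['d'],z['K'],z['eye'],z['R']
def ray(K,R,uv):
    uv=np.atleast_2d(uv).astype(float); p=np.c_[uv,np.ones(len(uv))]@np.linalg.inv(K).T
    return (p*[1,-1,-1])@R.T
def onplane(K,eye,R,uv,z):
    r=ray(K,R,uv); return eye+r*((z-eye[2])/r[:,2])[:,None]
def cloud(s):
    im,d,K,eye,R=load(s); v,u=np.mgrid[:400,:640]
    r=ray(K,R,np.c_[u.ravel(),v.ravel()]); X=eye+r*d.reshape(-1,1); X[d.ravel()==0]=np.nan
    return im,X.reshape(400,640,3)
def proj(K,eye,R,X):
    c=(np.atleast_2d(X)-eye)@R; c=c*[1,-1,-1]; p=c@K.T; return p[:,:2]/p[:,2:]
E
python3 - <<'E'
from h import *
for n in ['scene','side','wrist']:
    im,d,P=cap(n,n+'0'); print(n,{k:(np.round(v,3).tolist() if not isinstance(v,str) else v) for k,v in P.items()})
a=cv2.imread('pics/scene0.png')
cv2.imwrite('pics/v1.png',a)
s=manip.get_state();print(s['clock'],s['contact_force'],np.round(s['eef_rot'],3))
E
```

```text
scene {'camera_matrix': [[438.372, 0.0, 324.983], [0.0, 438.372, 201.726], [0.0, 0.0, 1.0]], 'eye': [1349.603, 211.824, 888.218], 'attitude': [[-0.362, -0.626, 0.691], [0.932, -0.228, 0.282], [-0.019, 0.746, 0.666]]}
side {'camera_matrix': [[378.875, 0.0, 323.747], [0.0, 378.875, 195.261], [0.0, 0.0, 1.0]], 'eye': [394.967, -673.44, 777.357], 'attitude': [[0.954, 0.213, -0.211], [-0.3, 0.67, -0.679], [-0.003, 0.711, 0.703]]}
wrist {'camera_matrix': [[284.517, 0.0, 321.65], [0.0, 284.517, 199.332], [0.0, 0.0, 1.0]], 'eye': [675.368, 80.05, 373.252], 'attitude': [[1.0, 0.0, 0.002], [-0.001, 0.95, 0.312], [-0.002, -0.312, 0.95]]}
0.15 [0.6622139  0.07107592 0.18410816] [[ 0.     1.    -0.001]
 [ 1.    -0.    -0.   ]
 [-0.    -0.001 -1.   ]]
```

View pics/scene0.png

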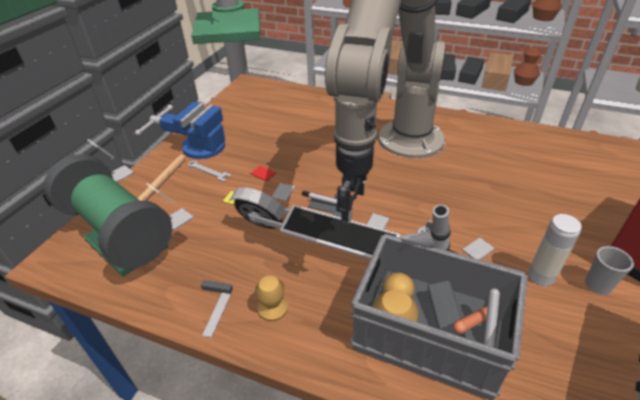

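View pics/side0.png

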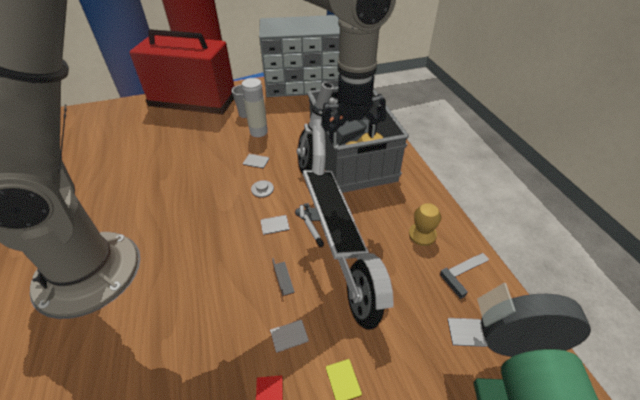

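The scene view shows the scooter running along world y, with its left side toward the robot and the crate beyond it. In the side view the steel plates are at (275,225), near where the foot comes down, and at (256,160) and (289,335). Another, at (467,332), is beyond the scooter, and there is a dark bar at (284,278).

```bash
cat > plates.py <<'E'
from h import *
def plates(s,seeds,tol=14,z=6):
    im,d,K,eye,R=load(s); out=[]
    lab=cv2.cvtColor(cv2.GaussianBlur(im,(3,3),0),cv2.COLOR_RGB2LAB).astype(np.uint8)
    for (u,v) in seeds:
        m=np.zeros((402,642),np.uint8)
        cv2.floodFill(lab.copy(),m,(u,v),255,(tol*2,tol,tol),(tol*2,tol,tol),cv2.FLOODFILL_FIXED_RANGE|cv2.FLOODFILL_MASK_ONLY|(255<<8)|8)
        m=m[1:-1,1:-1]; ys,xs=np.nonzero(m)
        W=onplane(K,eye,R,np.c_[xs,ys],z)[:,:2]
        (c,wh,a)=cv2.minAreaRect(W.astype(np.float32))
        b=a if wh[0]>wh[1] else a+90
        print((u,v),'n',len(xs),'c',np.round(c,1),'wh',np.round(wh,1),'long axis deg',round((b+90)%180-90,1),'rgb',im[v,u],'mean',np.round(W.mean(0),1),'depth z',np.round(np.nanmean(cloud(s)[1][ys,xs],0),1))
E
python3 - <<'E'
from plates import *
plates('side0',[(275,225),(256,160),(289,335),(284,278),(467,332)])
plates('scene0',[(377,221),(284,190),(479,248),(180,218),(122,174)])
im,X=cloud('side0')
for uv in [(305,211),(320,242),(313,227),(372,270),(330,110),(320,150),(331,180),(362,248)]: print(uv,np.round(X[uv[1],uv[0]],0),im[uv[1],uv[0]])
im,X=cloud('scene0')
print('sc')
for uv in [(440,210),(440,225),(345,217),(310,194),(290,225),(390,240),(245,200)]: print(uv,np.round(X[uv[1],uv[0]],0),im[uv[1],uv[0]])
a=cv2.resize(cv2.imread('pics/side0.png')[80:330,230:430],None,fx=2.4,fy=2.4,interpolation=2)
b=cv2.resize(cv2.imread('pics/wrist0.png'),(320,200)); 
cv2.imwrite('pics/v3.png',np.hstack([a,cv2.copyMakeBorder(b,0,400,0,0,0)]))
E
```

```text
(275, 225) n 364 c [467.1   8.5] wh [51.  69.5] long axis deg -3.0 rgb [182 180 177] mean [467.1   7.5] depth z [467.3   8.6   4.8]
(256, 160) n 220 c [466.2 290.6] wh [50.8 70.5] long axis deg -31.6 rgb [174 173 171] mean [466.3 289.9] depth z [466.4 291.4   4.8]
(289, 335) n 839 c [ 430.7 -306.6] wh [73.5 55.1] long axis deg 2.0 rgb [119 117 112] mean [ 431.4 -308. ] depth z [ 431.5 -307.1    4.2]
(284, 278) n 431 c [ 450.7 -157.8] wh [ 30.9 107.8] long axis deg -88.3 rgb [108 108 104] mean [ 450.9 -163.9] depth z [ 450.9 -164.6    6.6]
(467, 332) n 741 c [ 791.6 -411.4] wh [57.9 66.6] long axis deg -20.5 rgb [177 176 172] mean [ 789.8 -409.4] depth z [ 733.6 -446.8  115.6]
(377, 221) n 279 c [464.7  22.4] wh [131.7  59.4] long axis deg 82.1 rgb [195 191 190] mean [466.4  14.1] depth z [483.   17.6  23. ]
(284, 190) n 598 c [ 455.9 -354.4] wh [158.8 134.7] long axis deg 84.8 rgb [129 126 127] mean [ 466.  -318.6] depth z [ 524.4 -281.    66.5]
(479, 248) n 359 c [467.3 291.6] wh [49.9 69.3] long axis deg -32.7 rgb [196 191 191] mean [467.6 291.5] depth z [467.3 291.7   5.9]
(180, 2
[... 193 characters left out ...]
deg -16.4 rgb [197 191 191] mean [ 530.6 -848. ] depth z [ 633.  -715.5  116.4]
(305, 211) [535. -72. 116.] [65 71 70]
(320, 242) [ 539. -181.  127.] [30 34 34]
(313, 227) [ 538. -129.  120.] [159 157 156]
(372, 270) [ 610. -297.  152.] [172 170 169]
(330, 110) [616. -11. 341.] [14 10 16]
(320, 150) [628. 108. 143.] [180 180 178]
(331, 180) [641.  51.  79.] [35 40 33]
(362, 248) [ 637. -190.   78.] [21 22 17]
sc
(440, 210) [674. 183. 291.] [47 46 46]
(440, 225) [679. 189. 256.] [92 90 90]
(345, 217) [731.   3. 263.] [36 36 38]
(310, 194) [ 540. -162.  123.] [182 177 177]
(290, 225) [ 632. -182.   84.] [35 35 34]
(390, 240) [668.  89. 164.] [84 83 84]
(245, 200) [ 628. -310.  129.] [97 94 95]
```

View pics/v3.png

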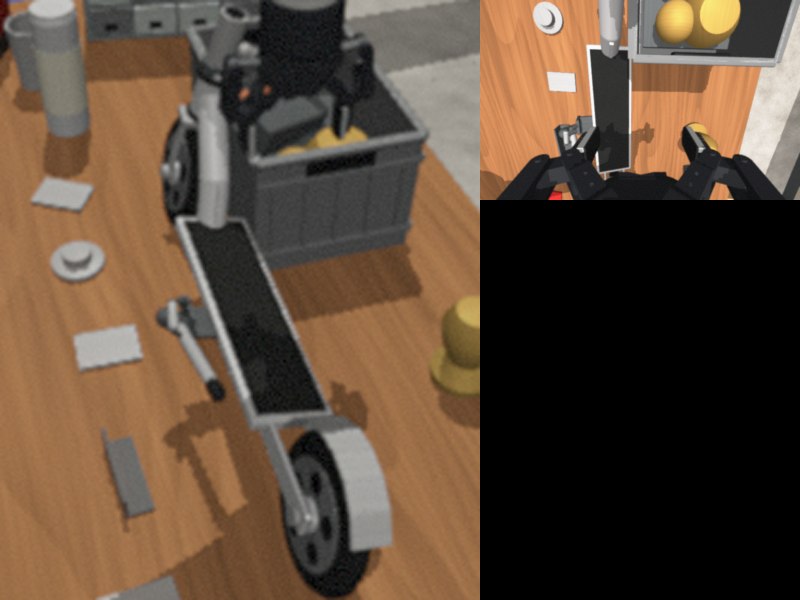

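```bash
cat > pose.py <<'E'
from h import *
def frame(c,psi,th):
    Rz=cv2.Rodrigues(np.array([0,0,psi]))[0]; Ry=cv2.Rodrigues(np.array([0,th,0.]))[0]
    R=Rz@Ry; C=np.array([c[0],c[1],12.]); return R,C-R@[0,0,12]   # world = R l + t
def loc2w(p,pose): R,t=frame(*pose); return R@np.array(p,float)+t
E
python3 - <<'E'
from pose import *
pose=[(602,-28),-.04,np.radians(15)]
for s in ['side0','scene0']:
  im,X=cloud(s); P=X.reshape(-1,3)
  p=list(pose)
  for it in range(4):
    R,t=frame(*p); L=(P-t)@R
    ok=(abs(L[:,2]-90)<7)&(abs(L[:,0])<52)&(abs(L[:,1]+10)<175)
    m=cv2.morphologyEx(ok.reshape(400,640).astype(np.uint8),cv2.MORPH_OPEN,np.ones((3,3)))
    Q=L[m.ravel()>0]
    A=np.c_[Q[:,:2],np.ones(len(Q))]; co=np.linalg.lstsq(A,Q[:,2],rcond=None)[0]
    (c,wh,a)=cv2.minAreaRect(Q[:,:2].astype(np.float32))
    # left/right edge lines by y-bins
    e=[(y,*np.percentile(Q[abs(Q[:,1]-y)<10,0],[1,99])) for y in range(-140,121,20) if (abs(Q[:,1]-y)<10).sum()>20]
    e=np.array(e); sl=np.polyfit(e[:,0],e[:,1],1)
    sr=np.polyfit(e[:,0],e[:,2],1)
    yr=np.percentile(Q[:,1],[.3,99.7])
    p[2]-=co[0]; p[1]-=sl[0]
    dx=(np.polyval(sl,0)+np.polyval(sr,0))/2; dy=yr.mean()+10
    off=R@[dx,dy,0]; p[0]=(p[0][0]+off[0],p[0][1]+off[1])
  print(s,len(Q),'pose',np.round(p[0],1),'psi',np.degrees(p[1]),'lean',np.degrees(p[2]),'plane',np.round(co,3),'edges',sl.round(3),sr.round(3),yr.round(1))
  # tube top points
  for n,l in [('col',(0,233,267)),('piv',(-85,-30,90)),('foot',(-75,-137,106)),('rear',(0,-250,145))]:
    w=loc2w(l,p); _,d,K,eye,Rc=load(s); print(n,w.round(1),proj(K,eye,Rc,w).round(0))
  up=[p[0]+np.array([-3.1,0]),p[1],0]; print('foot down upright',loc2w((-127,47,25),up).round(1))
E
```

```text
side0 2795 pose [590.  -56.3] psi -1.701915589037587 lean 13.892876307944865 plane [0.0000e+00 1.0000e-03 8.9677e+01] edges [ -0.    -41.989] [1.0000e-03 4.2566e+01] [-167.6  147.7]
col [658.1 174.8 259.5] [[323.  98.]]
piv [525.3 -84.4 108.1] [[303. 218.]]
foot [ 535.7 -191.7  121.3] [[320. 248.]]
rear [ 614.5 -307.1  141.1] [[376. 277.]]
foot down upright [461.3  -5.5  25. ]
scene0 2922 pose [588.9 -49.1] psi -1.6564095527128442 lean 15.61381076848305 plane [-0.0000e+00  1.0000e-03  9.0772e+01] edges [ -0.   -38.91] [-0.106 38.58 ] [-155.7  135.7]
col [664.2 181.8 257.6] [[438. 219.]]
piv [527.1 -77.3 110. ] [[341. 202.]]
foot [ 538.  -184.7  122.7] [[302. 192.]]
rear [ 617.4 -300.   140.1] [[250. 195.]]
foot down upright [460.2   1.6  25. ]
```

```bash
cat > mv.py <<'E'
from h import *
from scipy.spatial.transform import Rotation as Ro
def down(j):
    j=np.radians(j); y=np.array([np.cos(j),np.sin(j),0]); z=np.array([0,0,-1.]); return np.c_[np.cross(y,z),y,z]
def tgts(*T):
    s=manip.get_state(); R0=np.array(s['eef_rot']); p0=np.array(s['position'])
    print('now',p0.round(1),'t',round(s['clock'],2),'F',np.round(s['contact_force'],1),'g',round(float(s['gripper_width']),1),'q',np.round(s['qpos'],2))
    for p,R in T: print((R0.T@(np.array(p)-p0)).round(1).tolist(),Ro.from_matrix(R0.T@R).as_rotvec().round(3).tolist())
E
python3 - <<'E'
from mv import *
tgts(((467,291,120),down(57.8)),((467,291,20),down(57.8)))
E
```

```text
now [674.6  -0.  241.6] t 0.15 F [0.7 0.1 0.2] g 85.5 q [-0.11  0.48  0.02  1.56 -0.01  1.11 -0.08]
[291.0, -207.4, 121.8] [-0.001, -0.001, -1.009]
[291.0, -207.3, 221.8] [-0.001, -0.001, -1.009]
```

{"api": "arm_command", "payload": {
  "moves": [
    [[0, -50, 0], [0, 0, -0.15], 70],
    [[0, -100, 0], [0, 0, -0.3], 70],
    [[0, -150, 0], [0, 0, -0.45], 70],
    [[0, -207, 0], [0, 0, -0.6], 70],
    [[50, -207, 20], [0, 0, -0.75], 70],
    [[100, -207, 40], [0, 0, -0.9], 70],
    [[150, -207, 60], [0, 0, -1.009], 70],
    [[200, -207, 80], [0, 0, -1.009], 70],
    [[250, -207, 100], [0, 0, -1.009], 70],
    [[291, -207, 122], [0, 0, -1.009], 70],
    [[291, -207, 160], [0, 0, -1.009], 70],
    [[291, -207, 200], [0, 0, -1.009], 70],
    [[291, -207, 215], [0, 0, -1.009], 70],
    [[291, -207, 222], [0, 0, -1.009], 70],
    [[291, -207, 222], [0, 0, -1.009], 70],
    [[291, -207, 222], [0, 0, -1.009], 70]
  ]
}}

```text
clock: 1.75
position: [468.5, 291.2, 21.4]
eef_rot: [[-0.846, 0.534, 0.001], [0.534, 0.846, 0.001], [-0.0, 0.002, -1.0]]
contact_force: [-0.1, 0.7, -0.3]
gripper_width: 70.1
```

Run:
```python
from mv import *
tgts(((467,291,10),down(57.8)))
cap('wrist','w1')
```

```text
now [468.5 291.2  21.4] t 1.75 F [-0.1  0.7 -0.3] g 70.1 q [-0.48  0.6  -0.24  1.99  0.25  0.58  0.12]
[1.2, -1.0, 11.4] [0.002, 0.0, -0.001]
```

View pics/w1.png

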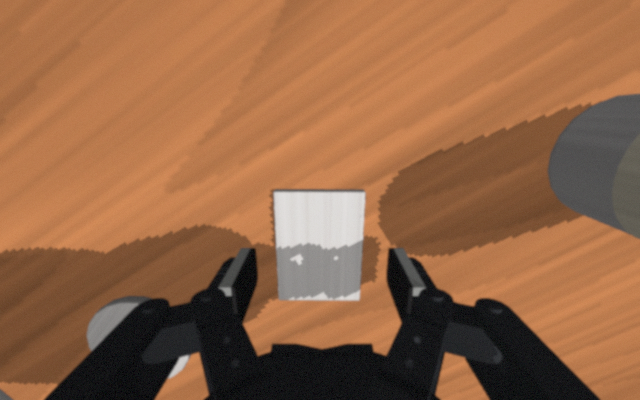

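{"api": "arm_command", "payload": {
  "moves": [
    [[1, -1, 3], [0, 0, 0], 56],
    [[1, -1, 6], [0, 0, 0], 56],
    [[1, -1, 9], [0, 0, 0], 56],
    [[1, -1, 11], [0, 0, 0], 56],
    [[1, -1, 13], [0, 0, 0], 56],
    [[1, -1, 13], [0, 0, 0], 56]
  ],
  "squeeze": 40
}}

```text
clock: 2.4
position: [467.0, 290.9, 8.2]
eef_rot: [[-0.846, 0.533, 0.001], [0.533, 0.846, 0.001], [0.0, 0.001, -1.0]]
contact_force: [1.0, 0.7, -0.7]
gripper_width: 55.7
```

No bench contact yet, so I'll lower a little more while watching the force.

{"api": "arm_command", "payload": {
  "moves": [
    [[0, 0, 1], [0, 0, 0], 56],
    [[0, 0, 2], [0, 0, 0], 56],
    [[0, 0, 2], [0, 0, 0], 56]
  ]
}}

```text
clock: 2.7
position: [467.0, 290.9, 6.9]
eef_rot: [[-0.846, 0.533, 0.001], [0.533, 0.846, 0.001], [-0.0, 0.001, -1.0]]
contact_force: [-2.2, -0.7, 8.5]
gripper_width: 55.8
```

{"api": "arm_command", "payload": {
  "moves": [
    [[0, 0, -1.5], [0, 0, 0], 56],
    [[0, 0, -1.5], [0, 0, 0], 45],
    [[0, 0, -1.5], [0, 0, 0], 45],
    [[0, 0, -1.5], [0, 0, 0], 45],
    [[0, 0, -1.5], [0, 0, 0], 45],
    [[0, 0, -20], [0, 0, 0], 45],
    [[0, 0, -50], [0, 0, 0], 45],
    [[0, 0, -50], [0, 0, 0], 45]
  ]
}}

```text
clock: 3.5
position: [468.8, 292.3, 59.8]
eef_rot: [[-0.846, 0.534, 0.005], [0.534, 0.846, 0.004], [-0.002, 0.006, -1.0]]
contact_force: [1.4, 0.4, -1.4]
gripper_width: 48.1
```

Run:
```python
from mv import *
tgts(((467,8.3,60),down(87)))
im,d,P=cap('wrist','w2')
plates('w2',[]) if 0 else None
im,d,K,eye,R=load('w2'); s=manip.get_state()
print(proj(K,eye,R,np.array(s['position'])))
```

```text
now [468.8 292.3  59.8] t 3.5 F [ 1.4  0.4 -1.4] g 48.1 q [-0.46  0.53 -0.26  1.98  0.22  0.65  0.14]
[-150.0, -241.2, -1.4] [0.006, 0.004, -0.511]
[[318.96616458 262.53863007]]
```

View pics/w2.png

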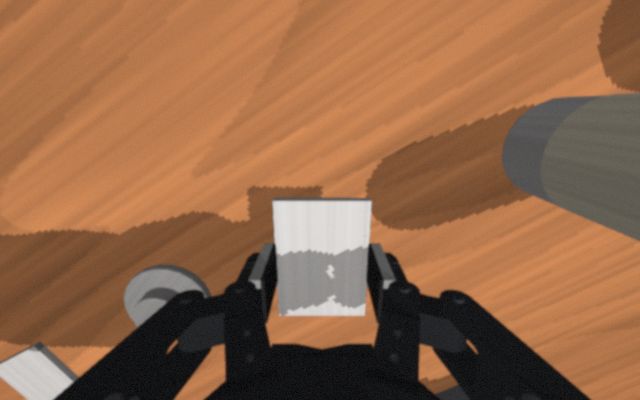

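Run:
```python
from plates import *
plates('wrist0',[(164,164)])
from mv import *
tgts(((467,8.3,105),down(87)),((467,8.3,20),down(87)))
```

```text
(164, 164) n 1957 c [467.3   8.2] wh [49.2 68.9] long axis deg -3.8 rgb [237 235 234] mean [467.2   8.8] depth z [467.5   8.9   6.4]
now [468.1 291.6  58.2] t 3.55 F [ 0.3  0.2 -1. ] g 48.5 q [-0.46  0.53 -0.26  1.98  0.22  0.65  0.14]
[-150.4, -240.0, -47.6] [0.004, 0.003, -0.511]
[-150.2, -240.3, 37.4] [0.004, 0.003, -0.511]
```

{"api": "arm_command", "payload": {
  "moves": [
    [[0, 0, -47], [0, 0, 0], 45],
    [[-27, -42, -47], [0, 0, -0.14], 45],
    [[-53, -85, -47], [0, 0, -0.28], 45],
    [[-80, -128, -47], [0, 0, -0.4], 45],
    [[-107, -170, -47], [0, 0, -0.504], 45],
    [[-134, -213, -47], [0, 0, -0.504], 45],
    [[-150.3, -240.1, -47], [0.004, 0.003, -0.504], 45],
    [[-150.3, -240.1, -10], [0.004, 0.003, -0.504], 45],
    [[-150.3, -240.1, 25], [0.004, 0.003, -0.504], 45],
    [[-150.3, -240.1, 37], [0.004, 0.003, -0.504], 45],
    [[-150.3, -240.1, 37], [0.004, 0.003, -0.504], 45],
    [[-150.3, -240.1, 37], [0.004, 0.003, -0.504], 45]
  ]
}}

```text
clock: 4.75
position: [467.4, 9.0, 20.8]
eef_rot: [[-0.998, 0.058, -0.0], [0.058, 0.998, 0.0], [0.0, 0.0, -1.0]]
contact_force: [0.4, 0.2, -1.7]
gripper_width: 48.3
```

Run:
```python
from mv import *
tgts(((467.2,8.4,15),down(86.6)))
cap('wrist','w3')
from plates import *
a=cv2.imread('pics/w3.png'); cv2.imwrite('pics/v5.png',a[150:350,180:480])
```

```text
now [467.4   9.   20.8] t 4.75 F [ 0.4  0.2 -1.7] g 48.3 q [ 0.09  0.51 -0.3   2.18  0.31  0.49  1.07]
[0.2, -0.6, 5.8] [0.0, -0.0, 0.001]
```

View pics/v5.png

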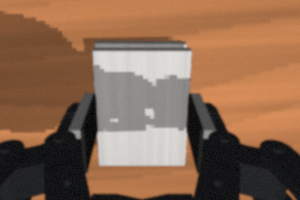

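{"api": "arm_command", "payload": {
  "moves": [
    [[0.2, -0.6, 3], [0, 0, 0], 45],
    [[0.2, -0.6, 5], [0, 0, 0], 45],
    [[0.2, -0.6, 6], [0, 0, 0], 45],
    [[0.2, -0.6, 6.5], [0, 0, 0], 45],
    [[0.2, -0.6, 6.5], [0, 0, 0], 45]
  ]
}}

```text
clock: 5.3
position: [467.9, 8.4, 15.1]
eef_rot: [[-0.998, 0.058, 0.001], [0.058, 0.998, 0.0], [-0.001, 0.0, -1.0]]
contact_force: [-0.7, -0.4, 2.5]
gripper_width: 48.5
```

{"api": "arm_command", "payload": {
  "moves": [
    [[0, 0, 0], [0, 0, 0], 60],
    [[0, 0, 0], [0, 0, 0], 60],
    [[0, 0, 0], [0, 0, 0], 60],
    [[0, 0, -30], [0, 0, 0], 60],
    [[0, 0, -70], [0, 0, 0], 60],
    [[0, 0, -90], [0, 0, 0], 60],
    [[0, 0, -90], [0, 0, 0], 60]
  ]
}}

```text
clock: 6.0
position: [469.9, 8.5, 107.8]
eef_rot: [[-0.998, 0.059, 0.007], [0.059, 0.998, 0.0], [-0.007, 0.001, -1.0]]
contact_force: [-1.1, -0.2, 0.7]
gripper_width: 59.9
```

Run:
```python
from plates import *
cap('side','s2')
plates('s2',[(289,335)]); plates('s2',[(275,222)],z=12)
from mv import *
tgts(((431,-307,105),down(90)),((431,-307,20),down(90)))
```

```text
(289, 335) n 741 c [ 431.  -305.5] wh [70.  49.5] long axis deg 2.4 rgb [189 188 184] mean [ 430.9 -306.1] depth z [ 430.9 -305.5    4.8]
(275, 222) n 317 c [468.    8.8] wh [50.9 70.4] long axis deg -2.6 rgb [184 182 179] mean [469.8  10.6] depth z [469.9  11.8  10.5]
now [468.7   8.3 106.3] t 6.05 F [ 0.3  0.5 -0.1] g 60.1 q [ 0.17  0.36 -0.38  2.14  0.21  0.67  1.16]
[19.2, -317.0, 1.1] [0.0, 0.004, -0.059]
[19.6, -317.0, 86.1] [0.0, 0.004, -0.059]
```

{"api": "arm_command", "payload": {
  "moves": [
    [[19, -40, 0], [0, 0, -0.05], 60],
    [[30, -85, 0], [0, 0, -0.1], 60],
    [[30, -130, 0], [0, 0, -0.1], 60],
    [[30, -175, 0], [0, 0, -0.1], 60],
    [[30, -220, 0], [0, 0, -0.1], 60],
    [[25, -265, 0], [0, 0, -0.1], 60],
    [[19.5, -315.7, 0], [0, 0.003, -0.101], 60],
    [[19.5, -315.7, 40], [0, 0.003, -0.101], 60],
    [[19.5, -315.7, 75], [0, 0.003, -0.101], 60],
    [[19.5, -315.7, 86], [0, 0.003, -0.101], 60],
    [[19.5, -315.7, 86], [0, 0.003, -0.101], 60],
    [[19.5, -315.7, 86], [0, 0.003, -0.101], 60]
  ]
}}

```text
clock: 7.25
position: [431.7, -305.3, 20.5]
eef_rot: [[-0.999, -0.043, 0.002], [-0.043, 0.999, 0.0], [-0.002, 0.0, -1.0]]
contact_force: [0.7, -0.2, 0.2]
gripper_width: 60.1
```

Run:
```python
from mv import *
tgts(((431,-305.7,8.4),down(92.4)))
```

```text
now [ 431.7 -305.3   20.5] t 7.25 F [ 0.7 -0.2  0.2] g 60.1 q [ 0.7   0.57 -0.25  2.04  0.26  0.55  1.88]
[0.7, -0.3, 12.1] [0.0, 0.002, 0.002]
```

{"api": "arm_command", "payload": {
  "moves": [
    [[0.7, -0.3, 4], [0, 0, 0], 56],
    [[0.7, -0.3, 8], [0, 0, 0], 56],
    [[0.7, -0.3, 11], [0, 0, 0], 56],
    [[0.7, -0.3, 12.3], [0, 0, 0], 56],
    [[0.7, -0.3, 12.3], [0, 0, 0], 56],
    [[0.7, -0.3, 12.3], [0, 0, 0], 45],
    [[0.7, -0.3, 12.3], [0, 0, 0], 45],
    [[0.7, -0.3, 12.3], [0, 0, 0], 45],
    [[0.7, -0.3, 12.3], [0, 0, 0], 45],
    [[0.7, -0.3, -20], [0, 0, 0], 45],
    [[0.7, -0.3, -60], [0, 0, 0], 45],
    [[0.7, -0.3, -85], [0, 0, 0], 45],
    [[0.7, -0.3, -85], [0, 0, 0], 45]
  ]
}}

```text
clock: 8.55
position: [432.9, -307.0, 108.8]
eef_rot: [[-0.999, -0.043, 0.007], [-0.043, 0.999, -0.003], [-0.007, -0.004, -1.0]]
contact_force: [0.4, -0.4, -1.5]
gripper_width: 48.5
```

Run:
```python
from mv import *
tgts(((467.6,8.6,105),down(86.8)),((467.6,8.6,27),down(86.8)))
```

```text
now [ 432.9 -307.   108.8] t 8.55 F [ 0.4 -0.4 -1.5] g 48.5 q [ 0.75  0.43 -0.3   2.    0.19  0.73  1.94]
[-48.2, 313.8, 2.9] [-0.003, 0.007, 0.099]
[-47.7, 314.1, 80.9] [-0.003, 0.007, 0.099]
```

{"api": "arm_command", "payload": {
  "moves": [
    [[0, 45, 0], [0, 0, 0.1], 45],
    [[0, 90, 0], [0, 0, 0.1], 45],
    [[0, 135, 0], [0, 0, 0.1], 45],
    [[0, 180, 0], [0, 0, 0.1], 45],
    [[-5, 225, 0], [0, 0, 0.1], 45],
    [[-25, 270, 0], [0, 0, 0.1], 45],
    [[-48, 314, 3], [-0.003, 0.007, 0.099], 45],
    [[-48, 314, 40], [-0.003, 0.007, 0.099], 45],
    [[-48, 314, 70], [-0.003, 0.007, 0.099], 45],
    [[-47.7, 314.1, 81], [-0.003, 0.007, 0.099], 45],
    [[-47.7, 314.1, 81], [-0.003, 0.007, 0.099], 45],
    [[-47.7, 314.1, 81], [-0.003, 0.007, 0.099], 45]
  ]
}}

```text
clock: 9.75
position: [467.7, 8.4, 27.3]
eef_rot: [[-0.998, 0.056, 0.0], [0.056, 0.998, -0.0], [-0.0, -0.0, -1.0]]
contact_force: [-0.4, 0.5, -0.9]
gripper_width: 48.5
```

Run:
```python
from mv import *
tgts(((467.6,8.6,20.5),down(86.8)))
```

```text
now [467.7   8.4  27.3] t 9.75 F [-0.4  0.5 -0.9] g 48.5 q [ 0.11  0.5  -0.32  2.18  0.32  0.5   1.07]
[0.1, 0.2, 6.8] [-0.0, 0.0, -0.001]
```

{"api": "arm_command", "payload": {
  "moves": [
    [[0.1, 0.2, 3], [0, 0, 0], 45],
    [[0.1, 0.2, 5], [0, 0, 0], 45],
    [[0.1, 0.2, 6], [0, 0, 0], 45],
    [[0.1, 0.2, 7], [0, 0, 0], 45],
    [[0.1, 0.2, 7], [0, 0, 0], 45]
  ]
}}

```text
clock: 10.25
position: [467.9, 8.5, 20.6]
eef_rot: [[-0.998, 0.057, 0.001], [0.057, 0.998, -0.001], [-0.001, -0.0, -1.0]]
contact_force: [0.2, -0.3, 3.0]
gripper_width: 48.6
```

{"api": "arm_command", "payload": {
  "moves": [
    [[0, 0, 0], [0, 0, 0], 60],
    [[0, 0, 0], [0, 0, 0], 60],
    [[0, 0, 0], [0, 0, 0], 60],
    [[0, 0, -30], [0, 0, 0], 60],
    [[0, 0, -75], [0, 0, 0], 60],
    [[0, 0, -120], [0, 0, 0], 30],
    [[0, 0, -160], [0, 0, 0], 0],
    [[-40, 0, -200], [0, 0, 0], 0],
    [[-40, 0, -200], [0, 0, 0], 0],
    [[-40, 0, -200], [0, 0, 0], 0]
  ]
}}

```text
clock: 11.25
position: [509.0, 6.3, 221.6]
eef_rot: [[-0.998, 0.057, 0.003], [0.057, 0.998, -0.0], [-0.004, -0.0, -1.0]]
contact_force: [-0.7, 0.1, -0.6]
gripper_width: -0.2
```

Run:
```python
from plates import *
cap('side','s3'); cap('wrist','w4'); cap('scene','c3')
plates('s3',[(275,222)],z=18)
from mv import *
tgts()
a=cv2.resize(cv2.imread('pics/s3.png')[80:330,230:430],None,fx=2,fy=2,interpolation=2)
b=cv2.resize(cv2.imread('pics/w4.png')[:, :],(400,250)); c=cv2.resize(cv2.imread('pics/c3.png')[150:275,250:450],(400,250))
cv2.imwrite('pics/v6.png',np.hstack([a,np.vstack([b,c])]))
```

```text
(275, 222) n 370 c [467.7   8.9] wh [51.3 70.2] long axis deg -3.5 rgb [183 181 177] mean [467.7   7.7] depth z [467.8   9.1  16.5]
now [505.9   6.3 218.9] t 11.4 F [-0.2 -0.2 -0.6] g -0.0 q [ 0.23  0.26 -0.43  1.95  0.13  0.96  1.26]
```

View pics/v6.png

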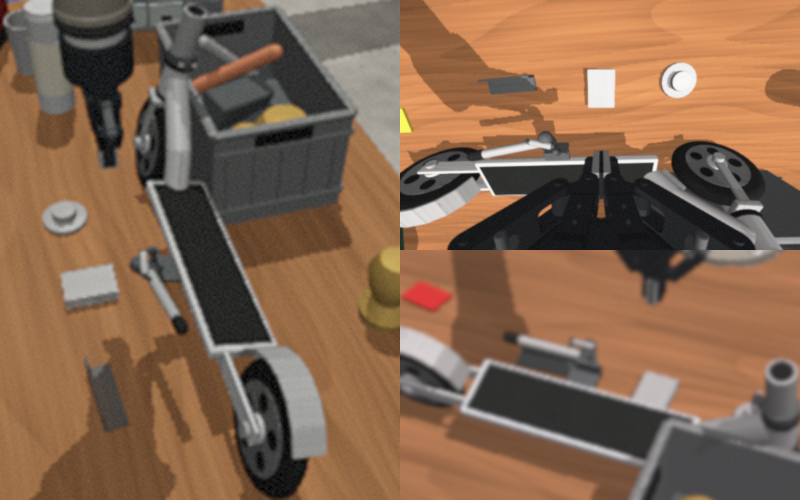

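```bash
cat > tri.py <<'E'
from pose import *
def tri(obs):
    A=np.zeros((3,3));b=np.zeros(3)
    for s,uv in obs:
        _,_,K,e,R=load(s); r=ray(K,R,uv)[0]; r/=np.linalg.norm(r); M=np.eye(3)-np.outer(r,r); A+=M;b+=M@e
    X=np.linalg.solve(A,b)
    return X,[ (proj(*[load(s)[i] for i in (2,3,4)],X)[0]-uv).round(1) for s,uv in obs]
E
python3 - <<'E'
from tri import *
O={'foot':((-75,-137,106),[('s3',(320,242.5)),('c3',(306.5,193.5)),('w4',(136,246))]),
'coltop':((0,230,300),[('s3',(327.5,85)),('c3',(440,211.5))]),
'piv':((-85,-30,90),[('s3',(301.5,209)),('c3',(341.5,199)),('w4',(232,227))])}
p=[(590,-49),np.radians(-1.7),np.radians(15)]
for n,(l,o) in O.items():
    X,r=tri(o); print(n,X.round(1),r,'pred',loc2w(l,p).round(1))
E
```

```text
foot [ 540.2 -171.5  116.5] [array([-0.7, -0.8]), array([0.2, 1.5]), array([-5.1,  0.1])] pred [ 537.8 -184.5  122.2]
coltop [673.7 183.8 287.7] [array([0.3, 0.3]), array([ 0.4, -0.4])] pred [671.3 178.7 290.2]
piv [526.7 -73.9 122.4] [array([0.2, 1.3]), array([ 1.1, -0.6]), array([-0.1,  2.7])] pred [527.2 -77.1 109.3]
```

```bash
cat > push.py <<'E'
from mv import *
from pose import *
pose=[(592.5,-44),np.radians(-1.7),np.radians(15)]
R,t=frame(*pose); P=R@[-85,-30,90]+t; d1=R@[0,-1,0]; d2=R@[-.545,0,-.839]
def tcp(phi,r=92,back=8,dx=6):
    return P+r*(np.cos(phi)*d1+np.sin(phi)*d2)-back*(-np.sin(phi)*d1+np.cos(phi)*d2)+np.array([dx,0,11])
E
python3 - <<'E'
from push import *
print('P',P.round(1),'tip start',tcp(-.17).round(1))
Q=tcp(-.17); D=down(86.8)
tgts((Q+[0,0,50],D),(Q+[0,0,8],D))
E
```

```text
P [529.7 -72.1 109.3] tip start [ 550.5 -161.9  136. ]
now [505.9   6.3 218.9] t 11.4 F [-0.2 -0.2 -0.6] g -0.0 q [ 0.23  0.26 -0.43  1.95  0.13  0.96  1.26]
[-54.1, -165.4, 32.9] [-0.001, -0.003, -0.0]
[-54.2, -165.4, 74.9] [-0.001, -0.003, -0.0]
```

{"api": "arm_command", "payload": {
  "moves": [
    [[-15, -45, 0], [0, 0, 0], 0],
    [[-30, -90, 10], [0, 0, 0], 0],
    [[-45, -135, 20], [0, 0, 0], 0],
    [[-54, -165, 33], [0, -0.003, 0], 0],
    [[-54, -165, 55], [0, -0.003, 0], 0],
    [[-54, -165, 70], [0, -0.003, 0], 0],
    [[-54, -165, 75], [0, -0.003, 0], 0],
    [[-54, -165, 75], [0, -0.003, 0], 0]
  ]
}}

```text
clock: 12.2
position: [549.3, -160.1, 142.8]
eef_rot: [[-0.999, 0.054, -0.003], [0.054, 0.999, 0.0], [0.003, -0.0, -1.0]]
contact_force: [0.3, 0.8, 1.1]
gripper_width: -0.2
```

Run:
```python
from push import *
D=down(86.8)
tgts(*[(tcp(f),D) for f in np.linspace(-.17,1.2,15)])
cap('side','s4'); cap('wrist','w5')
a=cv2.resize(cv2.imread('pics/s4.png')[160:290,250:400],None,fx=2.8,fy=2.8,interpolation=2)
b=cv2.resize(cv2.imread('pics/w5.png'),(376,235)); b=cv2.copyMakeBorder(b,0,364-235,0,0,0)
cv2.imwrite('pics/v7.png',np.hstack([a,b]))
```

```text
now [ 549.3 -160.1  142.8] t 12.2 F [0.3 0.8 1.1] g -0.2 q [ 0.42  0.45 -0.32  1.88  0.18  0.85  1.53]
[-1.3, -1.8, 6.7] [-0.0, -0.003, 0.002]
[5.2, -3.8, 12.7] [-0.0, -0.003, 0.002]
[11.8, -5.0, 18.7] [-0.0, -0.003, 0.002]
[18.5, -5.3, 24.8] [-0.0, -0.003, 0.002]
[25.2, -4.7, 30.8] [-0.0, -0.003, 0.002]
[31.8, -3.2, 36.8] [-0.0, -0.003, 0.002]
[38.3, -0.8, 42.6] [-0.0, -0.003, 0.002]
[44.6, 2.4, 48.2] [-0.0, -0.003, 0.002]
[50.7, 6.4, 53.6] [-0.0, -0.003, 0.002]
[56.4, 11.2, 58.7] [-0.0, -0.003, 0.002]
[61.8, 16.6, 63.4] [-0.0, -0.003, 0.002]
[66.8, 22.8, 67.8] [-0.0, -0.003, 0.002]
[71.3, 29.6, 71.7] [-0.0, -0.003, 0.002]
[75.3, 36.9, 75.1] [-0.0, -0.003, 0.002]
[78.7, 44.8, 78.1] [-0.0, -0.003, 0.002]
```

View pics/v7.png

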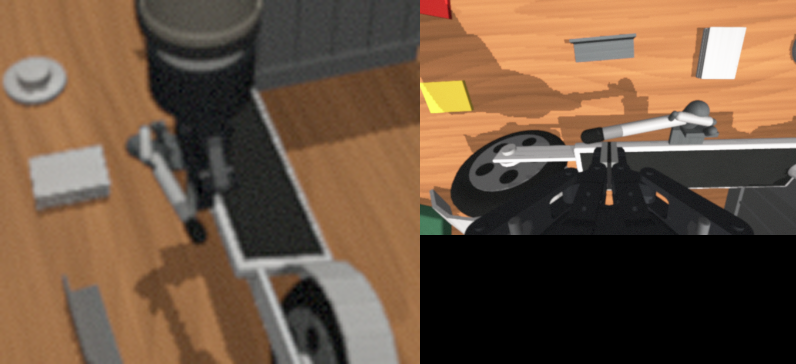

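{"api": "arm_command", "payload": {
  "moves": [
    [[2, -1.8, 6.7], [0, 0, 0], 0],
    [[8, -3.8, 12.7], [0, 0, 0], 0],
    [[15, -5, 18.7], [0, 0, 0], 0],
    [[21.5, -5.3, 24.8], [0, 0, 0], 0],
    [[28, -4.7, 30.8], [0, 0, 0], 0],
    [[35, -3.2, 36.8], [0, 0, 0], 0],
    [[41, -0.8, 42.6], [0, 0, 0], 0]
  ]
}}

```text
clock: 13.0
position: [508.6, -159.2, 101.2]
eef_rot: [[-0.998, 0.055, -0.0], [0.055, 0.998, -0.001], [0.0, -0.001, -1.0]]
contact_force: [-0.9, -0.3, 0.1]
gripper_width: 0.2
```

Run:
```python
from push import *
D=down(86.8)
tgts(*[(tcp(f)-[3,0,0],D) for f in np.linspace(.5,1.3,9)])
cap('side','s5'); cap('wrist','w6')
a=cv2.resize(cv2.imread('pics/s5.png')[160:290,250:400],None,fx=2.8,fy=2.8,interpolation=2)
b=cv2.resize(cv2.imread('pics/w6.png'),(376,235)); b=cv2.copyMakeBorder(b,0,364-235,0,0,0)
cv2.imwrite('pics/v8.png',np.hstack([a,b]))
```

```text
now [ 508.6 -159.2  101.2] t 13.0 F [-0.9 -0.3  0.1] g 0.2 q [ 0.44  0.45 -0.31  2.    0.2   0.72  1.52]
[6.1, 3.0, 5.7] [-0.001, -0.0, 0.001]
[12.4, 6.9, 11.2] [-0.001, -0.0, 0.001]
[18.3, 11.7, 16.4] [-0.001, -0.0, 0.001]
[23.8, 17.3, 21.3] [-0.001, -0.0, 0.001]
[28.9, 23.5, 25.7] [-0.001, -0.0, 0.001]
[33.6, 30.4, 29.7] [-0.001, -0.0, 0.001]
[37.7, 37.9, 33.3] [-0.001, -0.0, 0.001]
[41.2, 45.9, 36.3] [-0.001, -0.0, 0.001]
[44.2, 54.3, 38.7] [-0.001, -0.0, 0.001]
```

View pics/v8.png

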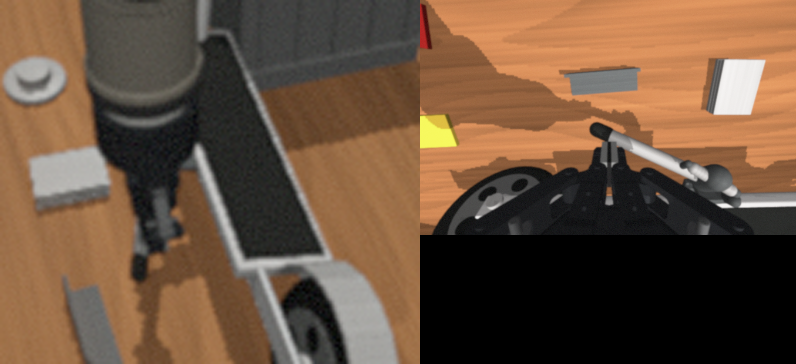

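The leg is following the finger. In the wrist view the foot is at (600,130), on the near side of the fingertip, so I'll continue along the arc.

{"api": "arm_command", "payload": {
  "moves": [
    [[6, 5, 5.7], [0, 0, 0], 0],
    [[12.4, 10, 11], [0, 0, 0], 0],
    [[18.3, 16, 16.4], [0, 0, 0], 0],
    [[23.8, 22, 21.3], [0, 0, 0], 0],
    [[29, 29, 25.7], [0, 0, 0], 0],
    [[33.6, 36, 29.7], [0, 0, 0], 0],
    [[37.7, 43, 33.3], [0, 0, 0], 0],
    [[41.2, 51, 36.3], [0, 0, 0], 0],
    [[44.2, 59, 38.7], [0, 0, 0], 0],
    [[44.2, 59, 38.7], [0, 0, 0], 0]
  ]
}}

```text
clock: 14.1
position: [466.3, -95.8, 61.8]
eef_rot: [[-0.999, 0.052, -0.003], [0.052, 0.999, 0.0], [0.003, -0.0, -1.0]]
contact_force: [0.5, -0.2, -0.5]
gripper_width: -0.0
```

Run:
```python
from push import *
D=down(86.8)
tgts()
cap('side','s6'); cap('wrist','w7')
a=cv2.resize(cv2.imread('pics/s6.png')[160:290,250:400],None,fx=2.8,fy=2.8,interpolation=2)
b=cv2.resize(cv2.imread('pics/w7.png'),(376,235)); b=cv2.copyMakeBorder(b,0,364-235,0,0,0)
cv2.imwrite('pics/v9.png',np.hstack([a,b]))
```

```text
now [466.3 -95.8  61.8] t 14.1 F [ 0.5 -0.2 -0.5] g -0.0 q [ 0.33  0.44 -0.31  2.14  0.24  0.59  1.37]
```

View pics/v9.png

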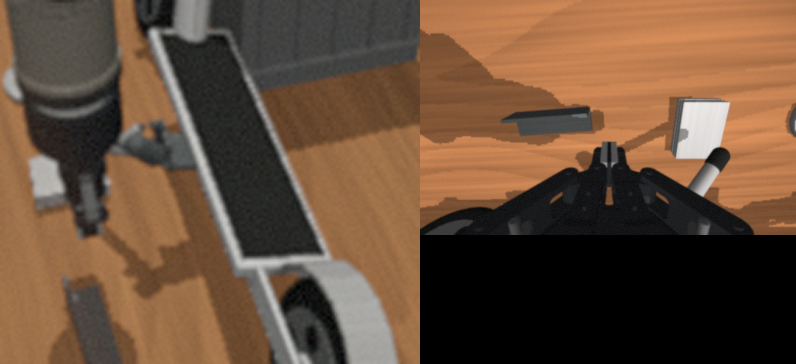

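```bash
cat > col.py <<'E'
from push import *
def grip_pose(pose,back=0.,off=(0,0,0)):
    R,t=frame(*pose); ax=R@[0,-.0872,.9962]; y=R@[1,0,0]; z=-ax
    Rt=np.c_[np.cross(y,z),y,z]; g=R@[0,233,267]+t+np.array(off)
    return g+z*8-z*back,Rt     # TCP 8 ahead of grasp point
E
python3 - <<'E'
from col import *
p,R=grip_pose(pose,70); print(p.round(1), grip_pose(pose)[0].round(1))
s=manip.get_state(); p0=np.array(s['position'])
tgts((p0+[-20,0,0],down(87)),((466,-60,340),down(0)),(p+[0,0,20],R),(p,R))
im,X=cloud('c3'); X=X.reshape(-1,3); m=(X[:,0]>690)&(X[:,0]<780)&(X[:,1]>100)&(X[:,1]<270); print('crate zmax',np.nanpercentile(X[m,2],[50,95,99]))
E
```

```text
[681.2 181.1 318. ] [663.3 187.7 250.6]
now [467.  -97.2  62.2] t 14.2 F [ 0.5  0.1 -0.1] g 0.1 q [ 0.33  0.44 -0.31  2.14  0.24  0.59  1.37]
[20.0, -1.1, 0.0] [-0.001, -0.002, -0.001]
[3.5, 36.9, -277.9] [-0.002, -0.001, 1.517]
[-198.5, 289.2, -276.4] [0.138, 0.27, 1.548]
[-198.5, 289.2, -256.4] [0.138, 0.27, 1.548]
crate zmax [112.76475683 125.67455654 128.33760355]
```

{"api": "arm_command", "payload": {
  "moves": [
    [[20, -5, -30], [0, 0, 0], 0],
    [[20, -5, -75], [0, 0, 0], 0],
    [[20, 0, -125], [0, 0, 0.1], 30],
    [[20, 0, -175], [0, 0, 0.24], 60],
    [[20, 0, -225], [0, 0, 0.38], 85],
    [[10, 20, -275], [0, 0, 0.52], 85],
    [[0, 60, -290], [0, 0, 0.66], 85],
    [[-20, 105, -290], [0, 0, 0.8], 85],
    [[-45, 145, -290], [0, 0, 0.94], 85],
    [[-70, 185, -290], [0.04, 0.07, 1.08], 85],
    [[-100, 220, -290], [0.08, 0.14, 1.22], 85],
    [[-130, 255, -290], [0.11, 0.2, 1.36], 85],
    [[-165, 289, -290], [0.138, 0.27, 1.48], 85],
    [[-190, 289, -285], [0.138, 0.27, 1.548], 85],
    [[-198.5, 289, -276], [0.138, 0.27, 1.548], 85],
    [[-198.5, 289, -276], [0.138, 0.27, 1.548], 85],
    [[-198.5, 289, -276], [0.138, 0.27, 1.548], 85]
  ]
}}

```text
clock: 15.9
position: [680.4, 180.3, 337.9]
eef_rot: [[0.051, 0.966, -0.255], [0.995, -0.028, 0.094], [0.084, -0.259, -0.962]]
contact_force: [-1.0, -0.4, 1.1]
gripper_width: 85.1
```

Run:
```python
from col import *
p,R=grip_pose(pose,0); tgts((p,R))
im,d,P=cap('wrist','w8'); im,d,K,eye,Rc=load('w8')
R0,t0=frame(*pose); top=R0@np.array([0,230.1,299.9])+t0
print('pred top px',proj(K,eye,Rc,top).round(1),'TCP px',proj(K,eye,Rc,manip.get_state()['position']).round(1))
```

```text
now [680.4 180.3 337.9] t 15.9 F [-1.  -0.4  1.1] g 85.1 q [-0.09  0.63 -0.34  1.14  0.01  1.61 -0.43]
[-0.8, 5.9, 89.0] [0.0, 0.0, 0.001]
pred top px [[329.5 229.6]] TCP px [[320.1 265.9]]
```

View pics/w8.png

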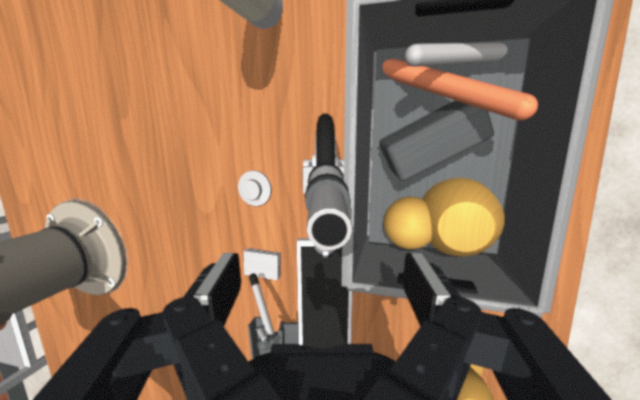

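{"api": "arm_command", "payload": {
  "moves": [
    [[0, 6, 10], [0, 0, 0], 80],
    [[-0.5, 6, 35], [0, 0, 0], 80],
    [[-0.8, 6, 60], [0, 0, 0], 80],
    [[-0.8, 6, 80], [0, 0, 0], 80],
    [[-0.8, 6, 88], [0, 0, 0], 80],
    [[-0.8, 6, 88], [0, 0, 0], 70],
    [[-0.8, 6, 88], [0, 0, 0], 60],
    [[-0.8, 6, 88], [0, 0, 0], 60]
  ],
  "squeeze": 60
}}

```text
clock: 16.75
position: [664.5, 188.0, 253.9]
eef_rot: [[0.051, 0.966, -0.252], [0.995, -0.028, 0.096], [0.085, -0.255, -0.963]]
contact_force: [-0.3, -0.9, 0.2]
gripper_width: 59.9
```

Run:
```python
from col import *
p,R=grip_pose(pose,0); tgts((p,R))
```

```text
now [664.5 188.  253.9] t 16.75 F [-0.3 -0.9  0.2] g 59.9 q [-0.08  0.65 -0.35  1.29  0.02  1.43 -0.43]
[-0.6, -0.3, 3.4] [0.004, -0.001, 0.001]
```

Centred on the tube with no contact, so I'll close slowly.

{"api": "arm_command", "payload": {
  "moves": [
    [[-0.6, 0, 3], [0.003, 0, 0], 50],
    [[-0.6, 0, 3], [0.003, 0, 0], 42],
    [[-0.6, 0, 3], [0.003, 0, 0], 38],
    [[-0.6, 0, 3], [0.003, 0, 0], 34],
    [[-0.6, 0, 3], [0.003, 0, 0], 30],
    [[-0.6, 0, 3], [0.003, 0, 0], 25],
    [[-0.6, 0, 3], [0.003, 0, 0], 25],
    [[-0.6, 0, 3], [0.003, 0, 0], 25]
  ],
  "squeeze": 70
}}

```text
clock: 17.55
position: [663.2, 187.7, 251.2]
eef_rot: [[0.051, 0.965, -0.256], [0.995, -0.027, 0.096], [0.085, -0.259, -0.962]]
contact_force: [-3.0, -1.2, 5.5]
gripper_width: 30.4
```

Run:
```python
from col import *
s=manip.get_state(); R0=np.array(s['eef_rot']); p0=np.array(s['position']); print(p0.round(1),s['contact_force'].round(1),np.array(s['ft_torque']).round(2),round(float(s['gripper_width']),1))
pg,Rg=grip_pose(pose)
th0=pose[2]
for th in [13,11,9,7,5,4,3,2,1,0.5,0,-.5,-1]:
    th=np.radians(th); c=(pose[0][0]-12*(th0-th)*np.cos(pose[1]),pose[0][1]-12*(th0-th)*np.sin(pose[1]))
    R1,t1=frame(c,pose[1],th); Rs,ts=frame(*pose)
    M=R1@Rs.T; p=M@(p0-ts)+t1; Rn=M@R0
    print(round(np.degrees(th),1),[(R0.T@(p-p0)).round(1).tolist(),Ro.from_matrix(R0.T@Rn).as_rotvec().round(4).tolist()])
```

```text
[663.2 187.7 251.2] [-3.  -1.2  5.5] [-0.17  1.46  0.32] 30.4
13.0 [[-0.0, -9.0, 0.3], [-0.0348, -0.0, -0.0031]]
11.0 [[-0.1, -18.1, 0.8], [-0.0695, -0.0001, -0.0061]]
9.0 [[-0.1, -27.1, 1.7], [-0.1043, -0.0001, -0.0092]]
7.0 [[-0.2, -36.1, 2.9], [-0.1391, -0.0002, -0.0123]]
5.0 [[-0.3, -45.0, 4.4], [-0.1739, -0.0002, -0.0153]]
4.0 [[-0.4, -49.5, 5.2], [-0.1912, -0.0002, -0.0169]]
3.0 [[-0.5, -53.9, 6.1], [-0.2086, -0.0003, -0.0184]]
2.0 [[-0.6, -58.3, 7.1], [-0.226, -0.0003, -0.02]]
1.0 [[-0.6, -62.7, 8.2], [-0.2434, -0.0003, -0.0215]]
0.5 [[-0.7, -64.9, 8.7], [-0.2521, -0.0003, -0.0223]]
0.0 [[-0.7, -67.1, 9.3], [-0.2608, -0.0003, -0.023]]
-0.5 [[-0.8, -69.3, 9.9], [-0.2695, -0.0003, -0.0238]]
-1.0 [[-0.8, -71.5, 10.5], [-0.2782, -0.0003, -0.0246]]
```

{"api": "arm_command", "payload": {
  "moves": [
    [[0, -4.5, 0.1], [-0.0174, 0, -0.0015], 25],
    [[0, -9, 0.3], [-0.0348, 0, -0.003], 25],
    [[0, -13.5, 0.5], [-0.052, 0, -0.0045], 25],
    [[-0.1, -18.1, 0.8], [-0.0695, 0, -0.006], 25],
    [[-0.1, -22.6, 1.2], [-0.087, 0, -0.0075], 25],
    [[-0.1, -27.1, 1.7], [-0.1043, 0, -0.009], 25],
    [[-0.2, -31.6, 2.3], [-0.122, 0, -0.0105], 25],
    [[-0.2, -36.1, 2.9], [-0.1391, 0, -0.012], 25],
    [[-0.3, -40.5, 3.6], [-0.1565, 0, -0.0138], 25],
    [[-0.3, -45, 4.4], [-0.1739, 0, -0.0153], 25],
    [[-0.3, -45, 4.4], [-0.1739, 0, -0.0153], 25]
  ],
  "squeeze": 90
}}

```text
clock: 18.65
position: [617.9, 188.9, 259.2]
eef_rot: [[0.036, 0.996, -0.083], [0.996, -0.028, 0.09], [0.087, -0.086, -0.992]]
contact_force: [-1.7, -1.5, 5.7]
gripper_width: 30.0
```

```bash
cat > fin.py <<'E'
import sys
from col import *
# targets expressed from the grip-start pose
p0=np.array([663.2,187.7,251.2]); y=np.array([.965,-.027,-.259]); z=np.array([-.256,.096,-.962])
y/=np.linalg.norm(y); z-=y*(y@z); z/=np.linalg.norm(z); R0=np.c_[np.cross(y,z),y,z]
th0=pose[2]; T=[]
s=manip.get_state()
# estimated lean from tool: y axis elevation
print('tool-based lean',np.degrees(np.arcsin(-np.array(s['eef_rot'])[2,1])).round(2),'torque',np.array(s['ft_torque']).round(2))
for th in map(float,sys.argv[1:]):
    th=np.radians(th); c=(pose[0][0]-12*(th0-th)*np.cos(pose[1]),pose[0][1]-12*(th0-th)*np.sin(pose[1]))
    R1,t1=frame(c,pose[1],th); Rs,ts=frame(*pose); M=R1@Rs.T; T.append((M@(p0-ts)+t1,M@R0))
tgts(*T)
E
python3 fin.py 5 4 3 2 1 0.5 0 -0.5
```

```text
tool-based lean 4.93 torque [-0.24  1.    0.11]
now [617.9 188.9 259.2] t 18.65 F [-1.7 -1.5  5.7] g 30.0 q [-0.08  0.47 -0.37  1.55  0.05  1.19 -0.46]
[0.1, 0.8, 0.5] [0.002, 0.001, 0.0]
[0.1, -3.8, 0.5] [-0.016, 0.001, -0.002]
[0.1, -8.3, 0.7] [-0.033, 0.001, -0.003]
[0.0, -12.8, 0.9] [-0.051, 0.001, -0.005]
[0.0, -17.3, 1.2] [-0.068, 0.001, -0.006]
[0.0, -19.6, 1.3] [-0.077, 0.001, -0.007]
[-0.0, -21.9, 1.5] [-0.085, 0.001, -0.008]
[-0.0, -24.1, 1.7] [-0.094, 0.001, -0.008]
```

{"api": "arm_command", "payload": {
  "moves": [
    [[0, -2, 0.5], [-0.008, 0, 0], 25],
    [[0, -4, 0.5], [-0.016, 0, -0.001], 25],
    [[0, -6, 0.6], [-0.025, 0, -0.002], 25],
    [[0, -8.3, 0.7], [-0.033, 0, -0.003], 25],
    [[0, -10.5, 0.8], [-0.042, 0, -0.004], 25],
    [[0, -12.8, 0.9], [-0.051, 0, -0.005], 25],
    [[0, -15, 1], [-0.06, 0, -0.006], 25],
    [[0, -17.3, 1.2], [-0.068, 0, -0.006], 25],
    [[0, -17.3, 1.2], [-0.068, 0, -0.006], 25]
  ]
}}

```text
clock: 19.55
position: [600.3, 189.5, 260.1]
eef_rot: [[0.03, 0.999, -0.014], [0.996, -0.028, 0.088], [0.088, -0.017, -0.996]]
contact_force: [-3.1, -2.5, 8.3]
gripper_width: 30.3
```

```bash
python3 fin.py 1 0.5 0 -0.5 -1
```

```text
tool-based lean 0.97 torque [-0.3   1.5   0.16]
now [600.3 189.5 260.1] t 19.55 F [-3.1 -2.5  8.3] g 30.3 q [-0.08  0.41 -0.37  1.64  0.07  1.1  -0.48]
[0.0, 0.2, 0.6] [0.001, 0.001, -0.0]
[0.0, -2.0, 0.6] [-0.008, 0.001, -0.001]
[0.0, -4.3, 0.6] [-0.016, 0.001, -0.002]
[0.0, -6.6, 0.7] [-0.025, 0.001, -0.002]
[0.0, -8.8, 0.7] [-0.034, 0.001, -0.003]
```

{"api": "arm_command", "payload": {
  "moves": [
    [[0, -1, 0.4], [-0.004, 0, 0], 25],
    [[0, -2, 0.4], [-0.008, 0, -0.001], 25],
    [[0, -3, 0.4], [-0.012, 0, -0.001], 25],
    [[0, -4.3, 0.4], [-0.016, 0, -0.002], 25],
    [[0, -4.3, 0.4], [-0.016, 0, -0.002], 25],
    [[0, -4.3, 0.4], [-0.016, 0, -0.002], 25]
  ]
}}

```text
clock: 20.15
position: [596.0, 189.6, 260.2]
eef_rot: [[0.028, 1.0, 0.002], [0.996, -0.028, 0.088], [0.088, -0.0, -0.996]]
contact_force: [-3.0, -1.8, 7.7]
gripper_width: 30.7
```

```bash
python3 fin.py 0 -0.5 -1
python3 - <<'E'
from h import *
cap('side','s9'); cap('wrist','w9'); cap('scene','c9')
a=cv2.resize(cv2.imread('pics/s9.png')[60:330,220:420],(400,540),interpolation=2)
b=cv2.resize(cv2.imread('pics/s9.png')[185:250,250:330],(400,325),interpolation=2)
c=cv2.resize(cv2.imread('pics/c9.png')[160:265,260:460],(400,210),interpolation=2)
cv2.imwrite('pics/v11.png',np.hstack([a,np.vstack([b,c,np.zeros((5,400,3),np.uint8)])]))
E
```

```text
tool-based lean 0.02 torque [-0.33  1.39  0.11]
now [596.  189.6 260.2] t 20.15 F [-3.  -1.8  7.7] g 30.7 q [-0.08  0.39 -0.37  1.66  0.07  1.07 -0.49]
[0.1, 0.1, 0.6] [-0.0, 0.001, 0.0]
[0.1, -2.2, 0.6] [-0.009, 0.001, -0.001]
[0.1, -4.5, 0.7] [-0.017, 0.001, -0.001]
```

View pics/v11.png

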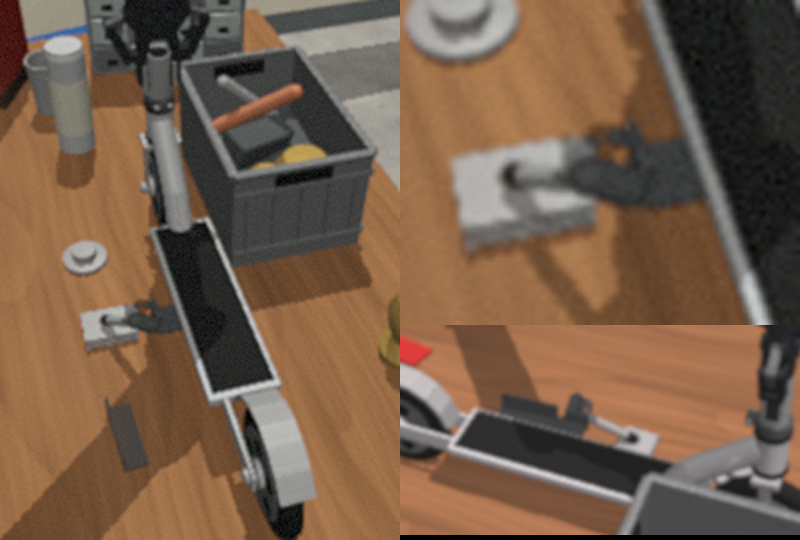

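The foot is now over the middle of the intact pile (side crop, about (510,178)). The force hasn't shown a touch yet, so I'll ease on until it does.

{"api": "arm_command", "payload": {
  "moves": [
    [[0.1, -1, 0.3], [-0.004, 0, 0], 25],
    [[0.1, -2, 0.3], [-0.008, 0, -0.001], 25],
    [[0.1, -2, 0.3], [-0.008, 0, -0.001], 25],
    [[0.1, -2, 0.3], [-0.008, 0, -0.001], 25]
  ]
}}

```text
clock: 20.7
position: [594.1, 189.6, 260.2]
eef_rot: [[0.027, 1.0, 0.01], [0.996, -0.028, 0.088], [0.088, 0.008, -0.996]]
contact_force: [-2.2, -1.8, 7.7]
gripper_width: 30.3
```

{"api": "arm_command", "payload": {
  "moves": [
    [[0, -1, 0.3], [-0.004, 0, 0], 25],
    [[0, -2, 0.3], [-0.008, 0, -0.001], 25],
    [[0, -2, 0.3], [-0.008, 0, -0.001], 25],
    [[0, -2, 0.3], [-0.008, 0, -0.001], 25]
  ]
}}

```text
clock: 21.1
position: [592.7, 189.6, 260.3]
eef_rot: [[0.027, 0.999, 0.02], [0.996, -0.028, 0.088], [0.088, 0.017, -0.996]]
contact_force: [0.7, -1.2, 6.2]
gripper_width: 30.2
```

```bash
python3 fin.py -0.5 -1 -1.5 -2
```

```text
tool-based lean -1.0 torque [-0.15  1.41  0.22]
now [592.7 189.6 260.3] t 21.1 F [ 0.7 -1.2  6.2] g 30.2 q [-0.08  0.38 -0.38  1.68  0.07  1.05 -0.49]
[0.1, 1.0, 0.8] [0.009, -0.0, 0.0]
[0.1, -1.2, 0.8] [0.0, -0.0, -0.0]
[0.1, -3.5, 0.8] [-0.008, -0.0, -0.001]
[0.1, -5.8, 0.9] [-0.017, -0.0, -0.002]
```

{"api": "arm_command", "payload": {
  "moves": [
    [[0, -1, 0], [0, 0, 0], 25],
    [[0, -2, 0], [0, 0, 0], 25],
    [[0, -2, 0], [0, 0, 0], 25],
    [[0, -2, 0], [0, 0, 0], 25]
  ]
}}

```text
clock: 21.5
position: [591.4, 189.9, 260.6]
eef_rot: [[0.026, 0.999, 0.022], [0.996, -0.028, 0.088], [0.089, 0.019, -0.996]]
contact_force: [4.4, -0.1, 2.7]
gripper_width: 30.4
```

```bash
python3 fin.py -1
python3 - <<'E'
from plates import *
from pose import *
cap('side','s10'); cap('scene','c10')
p0=[(589,-44),np.radians(-1.7),0.]
for s in ['side0','s10']:
  pp=p0 if s!='side0' else [(592.5,-44),np.radians(-1.7),np.radians(15)]
  im,X=cloud(s); P=X.reshape(-1,3); R,t=frame(*pp); L=(P-t)@R
  Q=L[(abs(L[:,2]-90)<9)&(abs(L[:,0])<36)&(abs(L[:,1]+10)<140)]
  co=np.linalg.lstsq(np.c_[Q[:,:2],np.ones(len(Q))],Q[:,2],rcond=None)[0]
  print(s,'lean',np.degrees(pp[2]-co[0]).round(2),'z',co[2].round(1))
E
```

```text
tool-based lean -1.09 torque [-0.05  0.36  0.35]
now [591.4 189.9 260.6] t 21.5 F [ 4.4 -0.1  2.7] g 30.4 q [-0.08  0.38 -0.38  1.69  0.07  1.05 -0.5 ]
[-0.1, 0.0, 1.0] [0.002, -0.001, -0.0]
side0 lean 15.15 z 89.5
s10 lean -0.38 z 90.1
```

{"api": "arm_command", "payload": {
  "moves": [
    [[0, -1.2, 0], [0, 0, 0], 25],
    [[0, -1.2, 0], [0, 0, 0], 25],
    [[0, -1.2, 0], [0, 0, 0], 25],
    [[0, -1.2, 0], [0, 0, 0], 25],
    [[0, -1.2, 0], [0, 0, 0], 25],
    [[0, -1.2, 0], [0, 0, 0], 25]
  ]
}}

```text
clock: 22.2
position: [590.3, 190.4, 260.6]
eef_rot: [[0.025, 0.999, 0.022], [0.996, -0.027, 0.089], [0.089, 0.02, -0.996]]
contact_force: [5.8, 0.6, 3.6]
gripper_width: 30.3
```

Run:
```python
from mv import *
tgts()
cap('side','s11');cap('scene','c11')
b=cv2.resize(cv2.imread('pics/s11.png')[185:250,250:330],(400,325),interpolation=2)
c=cv2.resize(cv2.imread('pics/c11.png')[170:260,320:460],(400,257),interpolation=2)
a=cv2.resize(cv2.imread('pics/s11.png')[60:330,220:420],(400,540),interpolation=2)
cv2.imwrite('pics/v12.png',np.hstack([a,np.vstack([b,c])[:540]]))
```

```text
now [590.3 190.4 260.6] t 22.2 F [5.8 0.6 3.6] g 30.3 q [-0.08  0.38 -0.38  1.69  0.07  1.05 -0.5 ]
```

{"api": "arm_command", "payload": {
  "moves": [
    [[0, 0.3, 0], [0, 0, 0], 25],
    [[0, 0.3, 0], [0, 0, 0], 25],
    [[0, 0.3, 0], [0, 0, 0], 25],
    [[0, 0.3, 0], [0, 0, 0], 25],
    [[0, 0.3, 0], [0, 0, 0], 25],
    [[0, 0.3, 0], [0, 0, 0], 25]
  ]
}}

```text
clock: 22.9
position: [590.5, 190.5, 260.6]
eef_rot: [[0.025, 0.999, 0.022], [0.996, -0.027, 0.089], [0.089, 0.019, -0.996]]
contact_force: [4.1, 0.2, 3.0]
gripper_width: 30.2
```

Run:
```python
from plates import *
from pose import *
cap('side','s12'); cap('scene','c12')
from mv import *
tgts()
pp=[(589,-44),np.radians(-1.7),0.]
for s in ['s9','s10','s12','c9','c12']:
  im,X=cloud(s); P=X.reshape(-1,3); R,t=frame(*pp); L=(P-t)@R
  Q=L[(abs(L[:,2]-90)<9)&(abs(L[:,0])<36)&(abs(L[:,1]+10)<140)]
  co=np.linalg.lstsq(np.c_[Q[:,:2],np.ones(len(Q))],Q[:,2],rcond=None)[0]
  W=L[(abs(L[:,2]-90)<9)&(abs(L[:,0])<60)]
  e=[(y,np.percentile(W[abs(W[:,1]-y)<10,0],2)) for y in range(-130,111,20) if (abs(W[:,1]-y)<10).sum()>20]
  sl=np.polyfit(*np.array(e).T,1)
  print(s,'lean',np.degrees(-co[0]).round(2),'z',co[2].round(1),'left edge slope deg',np.degrees(np.arctan(sl[0])).round(2),'at0',sl[1].round(1))
plates('s9',[(264,222)],z=18);plates('s12',[(264,222)],z=18)
for s in('s9','s12'):
  im,d,K,eye,Rc=load(s); print(s,'foot pred px',proj(K,eye,Rc,loc2w((-127,47,25),pp)))
d=cv2.absdiff(load('s9')[0],load('s12')[0]).max(2)
print('changed px near pile',(d[195:250,250:300]>40).sum())
```

```text
now [590.5 190.5 260.6] t 23.0 F [ 4.2 -0.3  3.1] g 29.9 q [-0.08  0.38 -0.38  1.69  0.07  1.05 -0.49]
s9 lean 0.56 z 89.8 left edge slope deg 0.52 at0 -45.8
s10 lean -0.38 z 90.1 left edge slope deg 0.19 at0 -46.8
s12 lean -0.41 z 90.1 left edge slope deg -0.04 at0 -47.0
c9 lean 0.69 z 90.3 left edge slope deg 0.42 at0 -42.7
c12 lean -0.3 z 90.7 left edge slope deg -0.06 at0 -43.2
(264, 222) n 190 c [462.2   9. ] wh [51.3 59.3] long axis deg -2.0 rgb [179 177 172] mean [454.8  13.6] depth z [454.9  14.3  17.3]
(264, 222) n 177 c [457.3   9.9] wh [55.2 48.4] long axis deg 79.3 rgb [178 176 171] mean [452.7  12.9] depth z [452.8  14.3  16.5]
s9 foot pred px [[272.39274371 219.48743139]]
s12 foot pred px [[272.39274371 219.48743139]]
changed px near pile 68
```

Run:
```python
from h import *
for s in('s3','s9','s12'):
    im,d,K,eye,R=load(s); hsv=cv2.cvtColor(im,cv2.COLOR_RGB2HSV)
    m=((hsv[...,1]<45)&(hsv[...,2]>110)).astype(np.uint8); m[:, :250]=0; m[:,300:]=0; m[:205]=0; m[245:]=0
    n,l,st,c=cv2.connectedComponentsWithStats(m); k=l[222,264]; ys,xs=np.nonzero(l==k)
    W=onplane(K,eye,R,np.c_[xs,ys],18)[:,:2]; print(s,len(xs),'xmin',np.percentile(W[:,0],[2]).round(1),'y',np.percentile(W[:,1],[2,98]).round(1), st[k])
```

```text
s3 402 xmin [433.9] y [-20.5  31.5] [261 212  28  20 402]
s9 321 xmin [433.5] y [-23.9  31.7] [261 213  28  20 321]
s12 305 xmin [433.1] y [-25.1  31.8] [261 213  26  20 305]
```

The pile hasn't moved, the frame is steady and the foot is loaded, so I'm handing in.

```bash
python3 -c "
from cell import manip
print(manip.close_job(), manip.get_state()['clock'])"
```

```text
the job is handed in; nothing more can be done
the job is handed in; nothing more can be done
```

I stacked both loose plates on the bench plate, pushed the kickstand down until it snapped, and stood the frame upright. I handed it in at about 23 s, still holding the column.

**Last checks:**
- **Pile:** the stack measured square after placing, to about 1 mm and 1°. Its visible edges had not moved at the end.
- **Lean:** two cameras put the frame at −0.3° to −0.4°, so upright with a slight lean onto the stand.
- **Foot:** it was over the middle of the pile in the last picture I could view. The sideways force at the column then rose from −3 N to about +4 N and the lean stopped changing, so I take it that the foot is resting on the pile.
- **Grip:** firm, 30 mm opening at 90 N.

**Did not agree or was not seen:**
- The tool itself read −1.1° of lean, against −0.4° from the cameras.
- In the last press the frame turned about 0.2° on the bench, so I backed off slightly and it held steady.
- The 12-picture limit blocked my final look, so the last checks are numbers only.

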